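# Change over the dishes in two sliding-tray chambers

### The job

One dish chamber has its tray standing out: push that tray fully home first. Then hook a fingertip behind the front lip of the other chamber's tray and draw it out to its stop, so that its dish can be inspected. Work gently with the fingertips only: do not pinch the lips or touch the dishes, which must stay seated in their rings, and leave everything else where it stands.

Things in the scene. Friction and masses are not known exactly. Their poses are not given: they have to be found in the camera images.
- chamber_out: dish chamber of the tray that stands drawn out at the start (69 to 75 mm); fixed, both alike, side by side, either may be left. In mm: white box 131 wide, 105 deep, 49 high with a clear roof, on a runner plate that reaches 150 in front between rails 22 high. Origin on the worktop, 35 behind the box's front; x points into the chamber, square to its front, z up.
- tray_out (a joint): how far the tray that stands drawn out at the start (69 to 75 mm) is drawn out, m: 0 = fully home, 0.085 = out at its stop. Slides level along the -x axis of its chamber when drawn, stays where it is left, needs about 2.5 to 4 N to move. Steel tray 100 mm wide, floor 18 mm above the worktop.
- lip_out (a point): upright steel lip (geom tray_out_c0) across the front of that tray; sizes in mm: 100 wide, 4 thick, top 48 above the worktop, 30 above the tray floor. The point is the middle of the top edge of its BACK face (which looks into the chamber). x points into the chamber, y along the lip, z up. Behind it 45 of bare tray floor, then the dish's ring; tray home, the chamber's front is also 45 behind it.
- plate_out (a point): aluminium plate (geom tray_out_c1) on the front of that lip; in mm: 100 wide, 3 thick, top 48.5 above the worktop: the face to push on to send the tray home. The point is the middle of its FRONT face, at the height of the lip's top edge, 7 in front of lip_out; axes as the lip's.
- dish_out: the closed round petri dish riding on the tray that stands drawn out at the start (69 to 75 mm): 64 mm across, 15 mm high, loose, 16 g, in a low ring (6 mm high, 72 mm inside). Origin: middle of its underside.
- recess_out (a point): middle of the ring on the tray that stands drawn out at the start (69 to 75 mm), on the tray floor, 83 mm behind the lip's back face; moves with the tray.
- chamber_in: dish chamber of the tray that stands in its chamber at the start (0 to 6 mm out); fixed, both alike, side by side, either may be left. In mm: white box 131 wide, 105 deep, 49 high with a clear roof, on a runner plate that reaches 150 in front between rails 22 high. Origin on the worktop, 35 behind the box's front; x points into the chamber, square to its front, z up.
- tray_in (a joint): how far the tray that stands in its chamber at the start (0 to 6 mm out) is drawn out, m: 0 = fully home, 0.085 = out at its stop. Slides level along the -x axis of its chamber when drawn, stays where it is left, needs about 2.5 to 4 N to move. Steel tray 100 mm wide, floor 18 mm above the worktop.
- lip_in (a point): upright steel lip (geom tray_in_c0) across the front of that tray; sizes in mm: 100 wide, 4 thick, top 48 above the worktop, 30 above the tray floor. The point is the middle of the top edge of its BACK face (which looks into the chamber). x points into the chamber, y along the lip, z up. Behind it 45 of bare tray floor, then the dish's ring; tray home, the chamber's front is also 45 behind it.
- plate_in (a point): aluminium plate (geom tray_in_c1) on the front of that lip; in mm: 100 wide, 3 thick, top 48.5 above the worktop: the face to push on to send the tray home. The point is the middle of its FRONT face, at the height of the lip's top edge, 7 in front of lip_in; axes as the lip's.
- dish_in: the closed round petri dish riding on the tray that stands in its chamber at the start (0 to 6 mm out): 64 mm across, 15 mm high, loose, 16 g, in a low ring (6 mm high, 72 mm inside). Origin: middle of its underside.
- recess_in (a point): middle of the ring on the tray that stands in its chamber at the start (0 to 6 mm out), on the tray floor, 83 mm behind the lip's back face; moves with the tray.
- spare_dish: loose petri dish, 64 mm across, 15 mm high, on the worktop in front of the chambers (bystander). Origin: middle of its underside.
- blue_cap: loose blue screw cap, 48 mm across, 22 mm high, in front of the chambers (bystander). Origin: middle of its underside.
- beaker: loose 55 mm glass beaker, 70 mm high, at the left (bystander). Origin: middle of its underside.
- dropper: loose amber dropper bottle, 33 mm across, 102 mm high, at the left (bystander). Origin: middle of its underside.
- small_bottle: loose small media bottle with blue cap, 50 mm across, 132 mm high, at the right (bystander). Origin: middle of its underside.
Things that resemble listed ones, but are neither listed nor needed, are in the scene too. What is shaped like the dish_out but brown or red is not meant.

How it is judged:
By the outcome, as a careful person would: the job done as asked, in the order asked, and still so for the second after the job is handed in, with the robot touching nothing.
It also fails if it takes over 48 s, if anything falls off the work surface, if the arm or the gripper's body presses on something with over 40 N, if the wrist force passes 120 N, or if a joint passes its speed limit or range.

### The arm

A 7-joint arm with a two-finger parallel gripper is mounted at the origin on a cart in front of the work surface, level with it; the furniture and walls round the work are solid. World frame = base frame: x ahead of the robot, y to its left, z up, the work surface at z = 0. Lengths are in m, angles in degrees, forces in N, time in s.
With the tool pointing down it reaches from about 0.4 to 0.85 m from the base axis. Payload 10.4 kg.
Tool frame: the origin (TCP) lies on the mounting face of the last link; the fingertips stand 182 mm ahead of it and the grasp point (between the pads) lies ahead of it (env.tcp_to_grasp is the z of the grasp point in the tool frame, in m); z points along the fingers, y is the line along which they close (so a half turn about z gives the same grasp; the last joint's range is limited). The gripper opens to 87 mm and grips with 3 to 60 N. Pads are 19 mm wide; open, the fingers measure 117 mm over their backs; the gripper's body (75 mm by 190 mm) begins 51 mm behind the grasp point.
Start: joints at [-70.967, 19.034, -3.707, 83.658, 1.238, 77.344, -5.071], TCP at [0.217, 0.586, 0.405] pointing down, gripper open.
Joint ranges: [-148.97, 148.97], [-28.65, 121.19], [-84.17, 76.75], [9.2, 138.47], [-72.65, 252.65], [3.7, 117.97], [-149.18, 149.18]. Speed limits (degrees/s): [127.2, 127.2, 159.86, 159.86, 180, 180, 180].

### API

Orientations are given as a 3x3 rotation matrix whose columns are the frame's x, y, z axes.
In Python, from rig import env, viewer gives the robot as it stands.
- The arm moves only by the shell command python3 -m handwheel 'ROWS' [OPENING]. ROWS is JSON, one flat list of numbers, 6 for each row, row after row: the shift along the tool's x, y, z in mm, then the turn, a rotation vector about the tool's x, y, z in degrees. In form: [dx, dy, dz, ax, ay, az, dx, dy, dz, ax, ay, az, ...]. A call has 1 to 12 rows; each row shifts and turns the commanded pose from where the row before left it, along the tool's axes as they then stand; what a row does not reach is not made up. A row lasts 1/10 s, in which the tool goes at most 50 mm and 8.59 degrees, less where a joint would pass 70% of its speed; a pose out of reach is approached as far as the arm can. A call with a gripper value outside its range is refused whole. OPENING is the gripper's target within -1 to 1 (shut at 1, half-way at 0, fully open at -1), set as the call begins (- or left out, the last holds). The fingers move at their own pace and stop on an object; the grip force is fixed at half the most. Time passes only in rows, so rows that do not move let the fingers close. It gives the time, the measured TCP pose, the force, the opening and the grip force at its end, in the units of the state.
- env.observe(): the state, without advancing time (a new reading comes with each control period).
- viewer.capture(name): name is "scene" or "top" or "wrist"; returns the picture (480x640x3 uint8, red, green, blue); there is no depth.
- viewer.camera_model(name): a dict with "vfov" (degrees; the focal length in pixels is half the picture's height over the tangent of half this angle, whatever the lens; pixels are square), "cx", "cy" (the principal point, pixels), "extrinsics" (4x4, takes a point from world to camera coordinates); the wrist camera has in their place "T_tool_cam" (4x4, takes a point from camera to tool coordinates, whose origin is the TCP and whose axes are the flange's). Camera axes: x right, y down, z forward; pixel columns grow to the right and rows downward; lengths in m; the calibration is good to about 2 mm. A picture is of the moment at which its call begins: read the wrist's pose just before it. camera_model takes no time and is no camera call.
- env.sign_off(): hands the job in; it is judged then, once.
The state is a dict: "time": time; "q": joint angles; "qvel": joint speeds; "tau": joint torques, N m; "ee_pos": TCP position; "tcp_rot": TCP orientation; "ft_force": force on the tool from outside, world axes, zero at the start; "torque": the same for the moment, N m; "finger_gap": finger opening in m; "grasp_force": force on a finger pad.
Only numpy, scipy, OpenCV 4.12 (cv2) and the standard library are available. Lean on these libraries where they do the work, as an engineer would, in place of code of your own. Each camera call takes 0.05 s, during which the arm holds its last target. There are 200 camera calls.

## Working session

There is one attempt and no reset: what is moved stays moved. The work goes in short steps, Python scripts to look and compute and a shell command to move; the robot and the scene stay as the last step left them, time stands still between calls to the robot, and variables do not carry over. Pictures are saved under pics/ and viewed, at most 10 in all, crops included, and the job is handed in when it is done.

```bash
mkdir -p pics; python3 - <<'E'
from rig import env, viewer
import cv2,numpy as np
for n in("scene","top"):
    cv2.imwrite(f"pics/{n}0.png",viewer.capture(n)[:,:,::-1]); m=viewer.camera_model(n); print(m["vfov"],m["cx"],m["cy"],np.round(m["extrinsics"],3).tolist())
s=env.observe();print(s["time"],s["ee_pos"],np.round(s["tcp_rot"],3).tolist(),s["finger_gap"],env.tcp_to_grasp)
print({k:(v.tolist() if hasattr(v,'tolist') else v) for k,v in viewer.camera_model("wrist").items()})
E
```

```text
57.38933733746428 312.9405360005534 250.45424755848197 [[0.682, -0.731, -0.019, -0.377], [-0.558, -0.503, -0.66, 0.355], [0.473, 0.461, -0.751, 0.866], [0.0, 0.0, 0.0, 1.0]]
48.161264212170074 328.3423910436442 234.13412769531485 [[-0.012, -1.0, 0.002, -0.008], [-0.998, 0.012, -0.064, 0.587], [0.064, -0.002, -0.998, 1.341], [0.0, 0.0, 0.0, 1.0]]
0.1 [0.21708892 0.58597214 0.40402313] [[-0.938, 0.347, -0.0], [0.347, 0.938, -0.001], [-0.0, -0.001, -1.0]] 0.08683749959974224 0.1635
{'vfov': 64.86945515902897, 'cx': 317.03277020344615, 'cy': 242.48641251829233, 'T_tool_cam': [[-0.001122383463042683, -0.9636998067749013, -0.26698580988018455, 0.07309170264345463], [0.9999992986096204, -0.001182615627716343, 6.48115947178396e-05, 0.0005288520396410368], [-0.0003782005124491554, -0.2669855498754441, 0.9637004581933525, 0.01988127113417343], [0.0, 0.0, 0.0, 1.0]]}
```

View pics/top0.png

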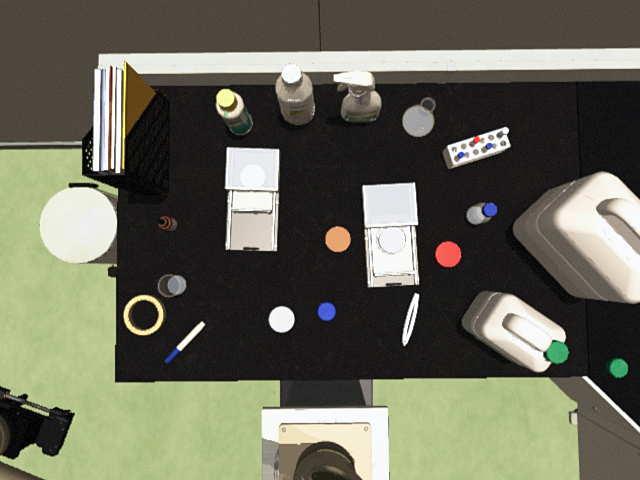

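View pics/scene0.png

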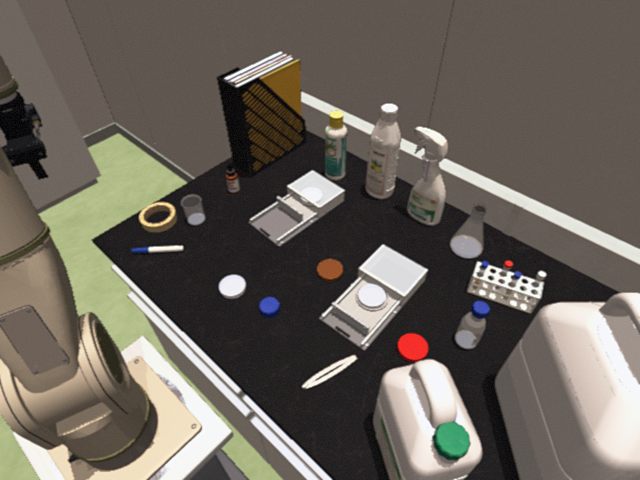

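The top view shows the chamber at right (about 390,235) with its tray drawn out, and the one at left (about 252,200) with its tray in. I'll enlarge both.

```bash
python3 - <<'E'
import cv2,numpy as np
a=cv2.imread("pics/top0.png")
L=cv2.resize(a[140:260,215:290],None,fx=5,fy=5,interpolation=cv2.INTER_CUBIC)
R=cv2.resize(a[175:295,355:430],None,fx=5,fy=5,interpolation=cv2.INTER_CUBIC)
cv2.imwrite("pics/crop.png",np.hstack([L,R]))
E
```

```text
(no output)
```

View pics/crop.png

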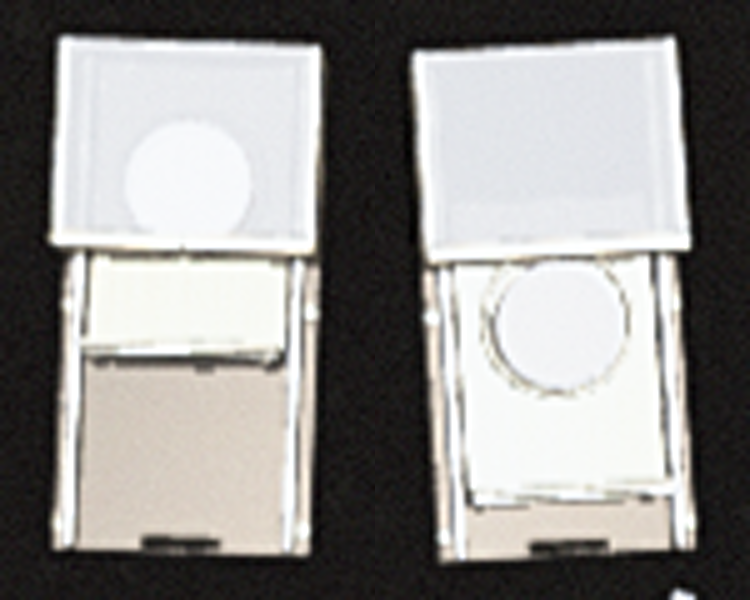

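```bash
cat > h.py <<'E'
import numpy as np
from rig import env, viewer
def ray(name,u,v,z,pose=None):
    m=viewer.camera_model(name); f=240/np.tan(np.radians(m["vfov"]/2))
    d=np.array([(u-m["cx"])/f,(v-m["cy"])/f,1])
    if name=="wrist":
        s=pose or env.observe(); T=np.eye(4);T[:3,:3]=s["tcp_rot"];T[:3,3]=s["ee_pos"];T=T@np.array(m["T_tool_cam"])
    else: T=np.linalg.inv(m["extrinsics"])
    d=T[:3,:3]@d; o=T[:3,3]; return o+d*(z-o[2])/d[2]
E
python3 - <<'E'
from h import *
P={"L":((215,140),[(50,242),(315,252),(60,38),(320,45),(85,348),(283,353)]),"R":((355,175),[(53,258),(315,247),(38,55),(300,40),(100,496),(300,486)])}
for k,(o,p) in P.items():
    w=np.array([ray("top",o[0]+(a-2)/5,o[1]+(b-2)/5,.049) for a,b in p])
    print(k,np.round(w[:,:2],4).tolist())
    fm=(w[0]+w[1])/2;bm=(w[2]+w[3])/2;lm=(w[4]+w[5])/2
    e=w[0]-w[1];print("width",np.linalg.norm(e[:2]),"depth",np.linalg.norm(fm-bm),"yaw front",np.degrees(np.arctan2(-e[0],e[1])),"axis",np.degrees(np.arctan2(*(bm-fm)[[1,0]])),"lip-front",np.linalg.norm(fm-lm),"frontmid",fm,"lip",lm)
for u,v,z in[(282,319,.015),(327,312,.022)]:print(ray("top",u,v,z))
E
```

```text
L [[0.7033, 0.242], [0.6967, 0.1101], [0.8061, 0.237], [0.8011, 0.107], [0.65, 0.2246], [0.6464, 0.1263]]
width 0.13205245133336796 depth 0.10364246967423475 yaw front -2.8438590326985715 axis -2.2258107881681326 lip-front 0.05180586130194836 frontmid [0.7000079 0.1760419 0.049    ] lip [0.64820565 0.17543007 0.049     ]
R [[0.6038, -0.1065], [0.6077, -0.2366], [0.7053, -0.1007], [0.7113, -0.2314], [0.4858, -0.1278], [0.4896, -0.2265]]
width 0.13011922321144165 depth 0.10271338498493676 yaw front 1.7375103407075263 axis 3.0590107122439862 lip-front 0.1181877440325937 frontmid [ 0.60576433 -0.17153863  0.049     ] lip [ 0.48770898 -0.17713127  0.049     ]
[0.37493942 0.10405226 0.015     ]
[ 0.39160937 -0.0092875   0.022     ]
```

```bash
python3 -m handwheel '[0,0,0,0,0,-7.6,0,0,0,0,0,-7.6,0,0,0,0,0,-7.6,-22,-32,5,0,0,0,-24,-35,5,0,0,0,-24,-35,5,0,0,0,-24,-35,5,0,0,0,-24,-35,5,0,0,0,-24,-35,5,0,0,0,-24,-35,5,0,0,0,-24,-35,5,0,0,0,-24,-35,5,0,0,0]' 1 && python3 -m handwheel '[-24,-35,5,0,0,0,0,-35,0,0,0,0,0,-40,0,0,0,0,0,-40,0,0,0,0,5,-40,0,0,0,0,8,-40,0,0,0,0,8,-40,0,0,0,0,8,-40,0,0,0,0,8,-40,0,0,0,0,8,-40,0,0,0,0,8,-20,0,0,0,0,0,0,0,0,0,0]'
python3 - <<'E'
from h import *
s=env.observe();print(s["time"],s["ee_pos"],np.round(s["tcp_rot"],3).tolist(),s["ft_force"],s["finger_gap"])
import cv2;cv2.imwrite("pics/w1.png",viewer.capture("wrist")[:,:,::-1])
E
```

```text
time: 1.3
ee_pos: [0.445, 0.282, 0.3594]
tcp_rot: [[-0.999, -0.043, -0.0], [-0.043, 0.999, -0.0], [0.0, -0.0, -1.0]]
ft_force: [0.4, 0.7, -0.1]
finger_gap: 0.0026
grasp_force: 0.0
time: 2.5
ee_pos: [0.4319, -0.1303, 0.3546]
tcp_rot: [[-0.999, -0.038, -0.0], [-0.038, 0.999, -0.0], [0.0, -0.0, -1.0]]
ft_force: [0.1, 0.4, -0.5]
finger_gap: 0.0003
grasp_force: 0.0
2.5 [ 0.4319044  -0.13026224  0.35459488] [[-0.999, -0.038, -0.0], [-0.038, 0.999, -0.0], [0.0, -0.0, -1.0]] [ 0.07780506  0.39287425 -0.50037332] 0.00028539672543264434
```

View pics/w1.png

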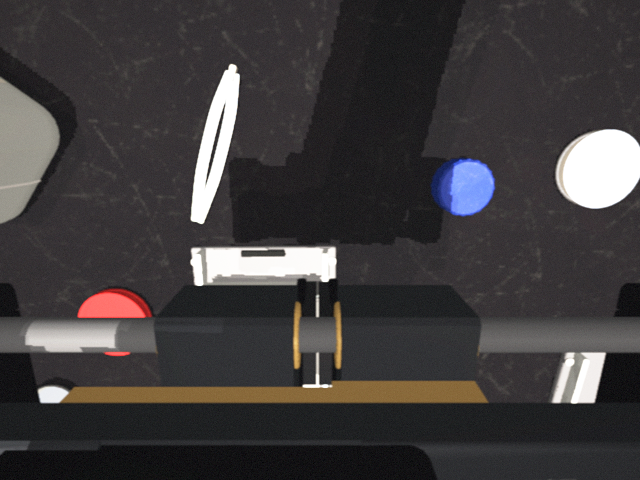

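The wrist view shows the runner's front end at (193–335, 247), partly under the gripper. The lip is hidden, the way down is clear and the cap is off to the right. I'll check the runner corners against the top estimate.

```bash
python3 - <<'E'
from h import *
for p in[(193,248),(335,246)]:print(ray("wrist",*p,.022),ray("wrist",*p,.0))
E
```

```text
[ 0.45538873 -0.23382587  0.022     ] [ 0.46211708 -0.24108934  0.        ]
[ 0.44880164 -0.11152096  0.022     ] [ 0.45506659 -0.11018039  0.        ]
```

```bash
python3 -m handwheel '[0,-24,0,0,0,-0.6,0,-23,0,0,0,0,0,0,25,0,0,0,0,0,30,0,0,0,0,0,30,0,0,0,0,0,30,0,0,0,0,0,20,0,0,0,0,0,6,0,0,0,0,0,0,0,0,0,-8,0,0,0,0,0,-8,0,0,0,0,0,0,0,0,0,0,0]'
python3 -m handwheel '[-6,0,0,0,0,0,-5,0,0,0,0,0,-5,0,0,0,0,0,-4,0,0,0,0,0,-4,0,0,0,0,0,-4,0,0,0,0,0,-4,0,0,0,0,0,0,0,0,0,0,0]'
```

```text
time: 3.75
ee_pos: [0.4531, -0.173, 0.2147]
tcp_rot: [[-0.998, -0.055, 0.002], [-0.055, 0.999, -0.0], [-0.002, -0.0, -1.0]]
ft_force: [0.1, -0.2, 0.4]
finger_gap: 0.0005
grasp_force: 0.0
time: 4.55
ee_pos: [0.4837, -0.1716, 0.2136]
tcp_rot: [[-0.999, -0.054, 0.0], [-0.054, 0.999, -0.0], [-0.0, -0.0, -1.0]]
ft_force: [-0.8, -0.4, -0.6]
finger_gap: 0.0002
grasp_force: 0.0
```

```bash
python3 -m handwheel '[-5,0,0,0,0,0,-5,0,0,0,0,0,-5,0,0,0,0,0,-5,0,0,0,0,0,-5,0,0,0,0,0,-5,0,0,0,0,0]'
python3 -m handwheel '[-5,0,0,0,0,0,-5,0,0,0,0,0,-4,0,0,0,0,0,0,0,0,0,0,0]'
```

```text
time: 5.15
ee_pos: [0.5136, -0.1702, 0.2136]
tcp_rot: [[-0.999, -0.053, -0.0], [-0.053, 0.999, -0.0], [0.0, -0.0, -1.0]]
ft_force: [-2.7, -2.8, -0.3]
finger_gap: 0.0004
grasp_force: 1.4
time: 5.55
ee_pos: [0.528, -0.1689, 0.2138]
tcp_rot: [[-0.999, -0.054, 0.001], [-0.054, 0.999, 0.0], [-0.001, 0.0, -1.0]]
ft_force: [1.1, -0.2, -0.6]
finger_gap: 0.0008
grasp_force: 0.0
```

```bash
python3 -m handwheel '[-4,0,0,0,0,0,-4,0,0,0,0,0,-3,0,0,0,0,0]'; python3 -m handwheel '[-2,0,0,0,0,0,-2,0,0,0,0,0]'; python3 -m handwheel '[-2,0,0,0,0,0]';python3 - <<'E'
from h import *
import cv2
a=viewer.capture("top")[175:295,355:430,::-1];cv2.imwrite("pics/t2.png",cv2.resize(a,None,fx=5,fy=5,interpolation=cv2.INTER_CUBIC))
E
```

```text
time: 5.85
ee_pos: [0.5386, -0.1685, 0.2138]
tcp_rot: [[-0.999, -0.054, 0.0], [-0.054, 0.999, 0.0], [-0.0, 0.0, -1.0]]
ft_force: [-2.4, 0.5, 2.1]
finger_gap: 0.0002
grasp_force: 1.3
time: 6.05
ee_pos: [0.5422, -0.1683, 0.2137]
tcp_rot: [[-0.999, -0.054, -0.001], [-0.054, 0.999, 0.0], [0.001, 0.0, -1.0]]
ft_force: [-11.5, 1.5, 9.4]
finger_gap: 0.0002
grasp_force: 5.9
time: 6.15
ee_pos: [0.5429, -0.1685, 0.2135]
tcp_rot: [[-0.999, -0.053, -0.005], [-0.053, 0.999, 0.001], [0.005, 0.001, -1.0]]
ft_force: [-19.4, 1.7, 15.5]
finger_gap: 0.0006
grasp_force: 9.4
```

View pics/t2.png

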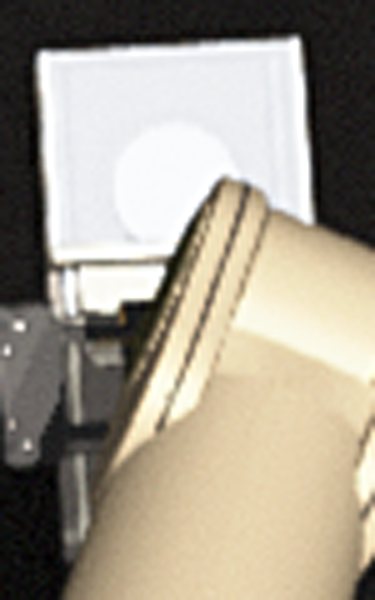

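The tray is home: force climbs at the stop, and x matches the expected 0.544. Now I back off, lift and go over the left chamber.

```bash
python3 -m handwheel '[3,0,0,0,0,0,8,0,0,0,0,0,12,0,0,0,0,0,0,0,15,0,0,0,0,0,0,0,0,0]' && python3 -m handwheel '[2,0,-40,0,0,0,0,0,-50,0,0,0,0,0,-50,0,0,0,0,0,-10,0,0,5.7,-8,20,0,0,0,0,-14,35,0,0,0,0,-14,35,0,0,0,0,-14,35,0,0,0,0,-14,35,0,0,0,0,-14,35,0,0,0,0,-14,35,0,0,0,0,-14,35,0,0,0,0]'
```

```text
time: 6.7
ee_pos: [0.5202, -0.1692, 0.197]
tcp_rot: [[-0.999, -0.054, -0.002], [-0.054, 0.999, 0.001], [0.002, 0.001, -1.0]]
ft_force: [-0.3, -0.1, 0.3]
finger_gap: 0.0003
grasp_force: 0.0
time: 7.9
ee_pos: [0.6378, 0.0919, 0.3485]
tcp_rot: [[-0.999, 0.046, -0.0], [0.046, 0.999, 0.0], [0.0, 0.0, -1.0]]
ft_force: [0.7, 0.4, 0.5]
finger_gap: 0.0007
grasp_force: 0.0
```

The fourth row of that retreat dipped 15 mm by my mistake; it met no contact. Continuing to hover.

```bash
python3 -m handwheel '[-12,30,0,0,0,0,-12,30,0,0,0,0,-8,27,0,0,0,0,0,0,0,0,0,0,0,0,0,0,0,0]'
python3 - <<'E'
from h import *
s=env.observe();print(s["ee_pos"])
import cv2;a=viewer.capture("wrist")[:,:,::-1];cv2.imwrite("pics/w2.png",a)
a=viewer.capture("top")[:,:,::-1];cv2.imwrite("pics/t3.png",a)
E
```

```text
time: 8.4
ee_pos: [0.6732, 0.1761, 0.348]
tcp_rot: [[-0.999, 0.045, -0.001], [0.045, 0.999, -0.001], [0.001, -0.001, -1.0]]
ft_force: [0.8, -0.8, 0.3]
finger_gap: 0.0008
grasp_force: 0.0
[0.67322745 0.17614837 0.34797132]
```

View pics/w2.png

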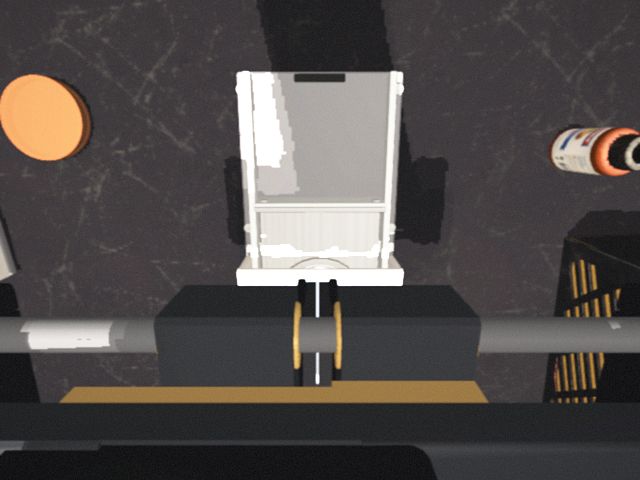

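View pics/t3.png

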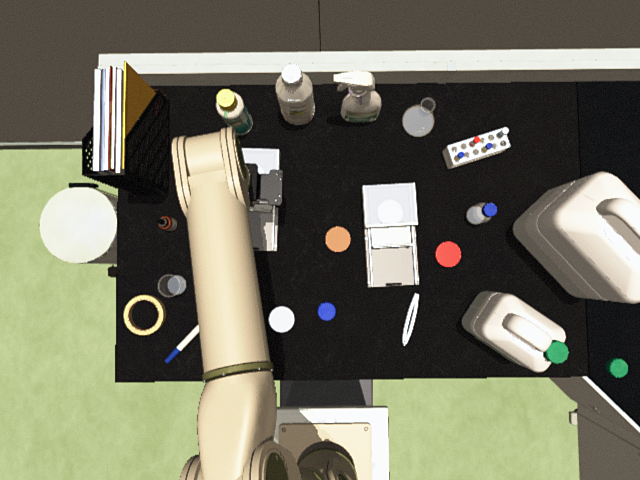

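The wrist view shows the lip at rows 204–209 (columns 255–387), bare tray floor below it, and the box's front edge at about row 268. In the top view the right tray is home.

```bash
python3 - <<'E'
from h import *
for p in[(255,204),(255,209),(387,204),(387,209),(238,268),(403,268),(238,284),(403,284)]:print(p,ray("wrist",*p,.048)[:2].round(4))
E
```

```text
(255, 204) [0.6459 0.1294]
(255, 209) [0.6497 0.1291]
(387, 204) [0.6507 0.2283]
(387, 209) [0.6545 0.2283]
(238, 268) [0.6959 0.1114]
(403, 268) [0.7021 0.2409]
(238, 284) [0.7093 0.11  ]
(403, 284) [0.7156 0.2411]
```

```bash
python3 -m handwheel '[0,2,30,0,0,0,0,0,35,0,0,0,0,0,25,0,0,0,0,0,10,0,0,0,0,0,0,0,0,0]'; python3 -m handwheel '[0,0,10,0,0,0,0,0,10,0,0,0,0,0,8,0,0,0,0,0,5,0,0,0,0,0,0,0,0,0]'
```

```text
time: 9.0
ee_pos: [0.673, 0.1766, 0.2478]
tcp_rot: [[-0.999, 0.047, -0.002], [0.047, 0.999, -0.001], [0.002, -0.001, -1.0]]
ft_force: [0.1, 0.7, -0.0]
finger_gap: 0.0005
grasp_force: 0.0
time: 9.5
ee_pos: [0.6731, 0.1776, 0.2148]
tcp_rot: [[-0.999, 0.046, -0.001], [0.046, 0.999, -0.0], [0.001, -0.0, -1.0]]
ft_force: [-0.7, 0.6, -0.2]
finger_gap: 0.0001
grasp_force: 0.0
```

```bash
python3 -m handwheel '[4,0,0,0,0,0,4,0,0,0,0,0,4,0,0,0,0,0,4,0,0,0,0,0,4,0,0,0,0,0]'; python3 -m handwheel '[4,0,0,0,0,0,5,0,0,0,0,0,5,0,0,0,0,0,5,0,0,0,0,0,5,0,0,0,0,0,5,0,0,0,0,0]'; python3 -m handwheel '[5,0,0,0,0,0,5,0,0,0,0,0,5,0,0,0,0,0,5,0,0,0,0,0,4,0,0,0,0,0,4,0,0,0,0,0,4,0,0,0,0,0]'
```

```text
time: 10.0
ee_pos: [0.6532, 0.1785, 0.2162]
tcp_rot: [[-0.999, 0.046, 0.001], [0.046, 0.999, 0.0], [-0.001, 0.0, -1.0]]
ft_force: [3.2, -0.6, -0.8]
finger_gap: 0.0005
grasp_force: 1.4
time: 10.6
ee_pos: [0.624, 0.1798, 0.2159]
tcp_rot: [[-0.999, 0.046, 0.0], [0.046, 0.999, 0.0], [-0.0, 0.0, -1.0]]
ft_force: [3.1, -0.3, 2.0]
finger_gap: 0.0004
grasp_force: 1.4
time: 11.3
ee_pos: [0.5921, 0.1813, 0.2157]
tcp_rot: [[-0.999, 0.046, -0.0], [0.046, 0.999, 0.0], [0.0, 0.0, -1.0]]
ft_force: [2.3, -1.5, 2.3]
finger_gap: 0.0002
grasp_force: 1.4
```

```bash
python3 -m handwheel '[4,0,0,0,0,0,3,0,0,0,0,0,2,0,0,0,0,0]'; python3 -m handwheel '[2,0,0,0,0,0,2,0,0,0,0,0]'; python3 -m handwheel '[2,0,0,0,0,0]'
```

```text
time: 11.6
ee_pos: [0.5831, 0.1817, 0.2157]
tcp_rot: [[-0.999, 0.046, -0.0], [0.046, 0.999, 0.0], [0.0, 0.0, -1.0]]
ft_force: [3.2, -1.3, 1.6]
finger_gap: 0.0001
grasp_force: 1.3
time: 11.8
ee_pos: [0.5802, 0.1818, 0.2159]
tcp_rot: [[-0.999, 0.046, 0.003], [0.046, 0.999, 0.0], [-0.003, 0.0, -1.0]]
ft_force: [15.2, -0.2, -9.4]
finger_gap: 0.0003
grasp_force: 7.7
time: 11.9
ee_pos: [0.5793, 0.1817, 0.2161]
tcp_rot: [[-0.999, 0.046, 0.007], [0.046, 0.999, 0.0], [-0.007, 0.001, -1.0]]
ft_force: [24.4, 0.6, -16.4]
finger_gap: 0.0005
grasp_force: 12.1
```

At the stop. I unload, lift clear, retreat and check.

```bash
python3 -m handwheel '[-4,0,0,0,0,0,-5,0,0,0,0,0,-5,0,0,0,0,0,0,0,0,0,0,0,0,0,-8,0,0,0,0,0,-30,0,0,0,0,0,-40,0,0,0,0,0,-40,0,0,0,0,-20,-20,0,0,0,0,-40,0,0,0,0,0,-40,0,0,0,0,0,-40,0,0,0,0]' && python3 -m handwheel '[0,-20,0,0,0,0,0,0,0,0,0,0,0,0,0,0,0,0]'
python3 - <<'E'
from h import *
import cv2
a=viewer.capture("top")[135:295,205:435,::-1];cv2.imwrite("pics/t4.png",cv2.resize(a,None,fx=3.4,fy=3.4,interpolation=cv2.INTER_CUBIC))
E
```

```text
time: 13.1
ee_pos: [0.5845, 0.0401, 0.3546]
tcp_rot: [[-0.999, 0.045, 0.001], [0.045, 0.999, 0.001], [-0.001, 0.001, -1.0]]
ft_force: [0.2, 0.3, -0.1]
finger_gap: 0.0004
grasp_force: 0.0
time: 13.4
ee_pos: [0.5839, 0.0217, 0.3542]
tcp_rot: [[-0.999, 0.046, 0.0], [0.046, 0.999, 0.001], [-0.0, 0.001, -1.0]]
ft_force: [0.6, 0.8, -0.1]
finger_gap: 0.0002
grasp_force: 0.0
```

View pics/t4.png

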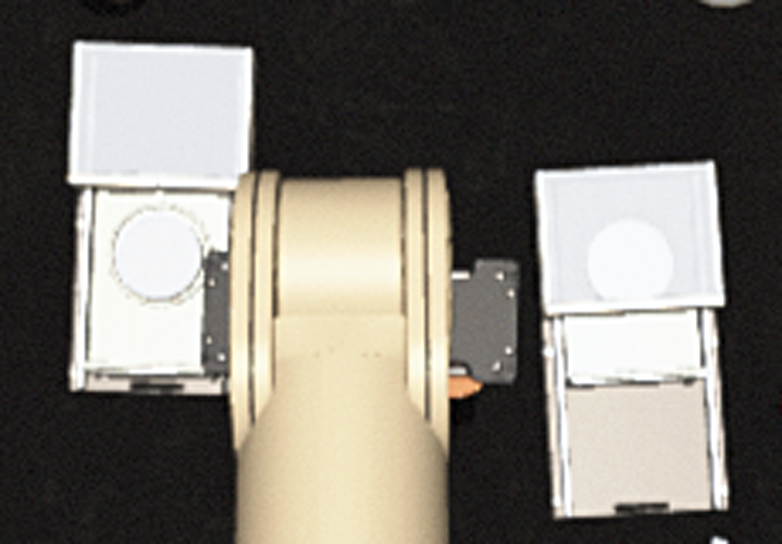

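The left tray stands fully out (lip at row 368, 53 px from its box front) with its dish in the ring at (157,253). The right tray is home, its lip 20.6 px (52 mm to the plate) from the front.

```bash
python3 -c "
from rig import env
print(env.sign_off())"
```

```text
the job is handed in; nothing more can be done
None
```

I pushed the right chamber's tray home, then drew the left chamber's tray out to its stop with its dish still seated, and handed the job in at about 13.5 s of the 48 s allowed; the verdict isn't shown to me.

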